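# Complete the row of spice jars

## Robot

A 6-joint arm with a two-finger parallel gripper is mounted at the origin on a cart in front of the work surface, level with it; the furniture and walls round the work are solid. World frame = base frame: x ahead of the robot, y to its left, z up, the work surface at z = 0. Lengths are in mm, angles in degrees, forces in N, time in s.
With the tool pointing down it reaches from about 300 to 850 mm from the base axis. Payload 4.2 kg.
Tool frame: the origin (TCP) lies between the finger pads; the fingertips stand 19 mm ahead of it and the grasp point (between the pads) is the TCP (env.tips_ahead is the distance from the TCP to the fingertips, in mm); z points along the fingers, y is the direction in which the jaws open and shut (so a half turn about z gives the same grasp; the last joint's range is limited). The gripper opens to 91 mm and grips with 3 to 60 N. Pads are 32 mm wide; open, the fingers measure 118 mm over their backs; the gripper's body (76 mm by 178 mm) begins 60 mm behind the grasp point.
Start: joints at [65.317, 18.312, 89.639, -0, 72.044, -1.146], TCP at [229.625, 527.175, 232.976] pointing down, gripper open.
Joint ranges: [-177.97, 177.97], [-48.28, 115.42], [12.27, 149.76], [-77.06, 257.06], [2.81, 150.46], [-146.56, 146.56]. Speed limits (degrees/s): [147.25, 147.25, 180, 180, 180, 180].

## Interface

Orientations are given as [roll, pitch, yaw] about the fixed x, y, z axes, in that order (R = Rz(yaw) Ry(pitch) Rx(roll)).
In Python, from workcell import telemetry, viewer, job_done, env gives the robot as it stands. The module is installed in compiled form; this text tells all that it offers.
- The arm moves only by the shell command python3 -m jog 'ROWS' [FORCE]. ROWS is JSON, a list of rows, each a list of 3 entries, a list of its own where there are three numbers: the shift along the tool's x, y, z in cm, then the turn about the tool's z in degrees, then the opening, from 0 (shut) to 1 (fully open). A call has 1 to 10 rows; each row shifts and turns the pose as measured when the row begins, along the tool's axes as they then stand; what a row does not reach is not made up. A row lasts 1/8 s, in which the tool goes at most 62.5 mm and 10.7 degrees, less where a joint would pass 70% of its speed; a pose out of reach is approached as far as the arm can. A call is refused whole if a number of a shift passes 6.25 or a number of a turn 10.7, either way. A call with a gripper value outside its range is refused whole. The fingers move at their own pace and stop on an object; FORCE is the grip in N (left out, the last holds). Time passes only in rows, so rows that do not move let the fingers close. It gives the time, the measured TCP pose, the force and the opening at its end, in the units of the state.
- telemetry.state(): the state, without advancing time (a new reading comes with each control period).
- viewer.grab_frame(name): name is "scene" or "top" or "wrist"; returns a dict with "color" (420x560x3 uint8, red, green, blue), "K" (3x3 intrinsics, pixels), "k1" (the pictures are not rectified: a ray, as slopes to the right and down, at radius r is drawn at 1 + k1 r^2 times it, then the intrinsics apply), "rvec" (rotation vector, rad) and "tvec" (3), from world to camera coordinates, as OpenCV has them. Camera axes: x right, y down, z forward; pixel columns grow to the right and rows downward; lengths in mm; the calibration is good to about 2 mm. A picture is of the moment at which its call begins. There is no depth.
- job_done(): hands the job in, once; it reports no verdict.
The state is a dict: "time_s": time; "qpos": joint angles; "qvel": joint speeds; "effort": joint torques, N m; "ee_pos": TCP position; "ee_rot": TCP orientation; "force": force on the tool from outside, world axes, zero at the start; "torque": the same for the moment, N m; "gripper_width": finger opening in mm.
Only numpy, scipy, OpenCV 4.12 (cv2) and the standard library are available. Lean on these libraries where they do the work, as an engineer would, in place of code of your own. Each camera call takes 0.05 s, during which the arm holds its last target. There are 200 camera calls.

## Task

One spice jar has been left lying on the worktop. First stand it upright, lid up, on the worktop and let go of it; then take it again and set it in the one empty place on the low spice shelf, centred on its cork inlay so that the four jars stand upright in one neat, evenly spaced row. Leave the other jars and everything else where they are.

Things in the scene. Friction and masses are not known exactly. Their poses are not given: they have to be found in the camera images.
- lying_jar: the spice jar that starts lying on its side on the worktop, away from the shelf: clear glass with a dark screw lid, a cylinder 41 mm in diameter and 105 mm long (lid: the last 21 mm, same width), 110 g, free to roll. Origin at the centre of its base (20 mm above the worktop while it lies); its z axis points from base to lid
- spice_shelf: low wooden spice shelf, fixed: board 84 mm deep (x, front at -x) and 232 mm long (y, along the row), top 45 mm above the worktop, open above and at the ends; lips 6 mm wide rise 7 mm above the board along front and back edges. Four flush round cork inlays, 48 mm wide, mark four places in a straight row along y, 54 mm between centres. Origin under its centre, on the worktop; z up
- place1 (a point): centre of the leftmost (+y end) cork inlay, on the top of the shelf's board. Three of the four places hold a jar at the start; which one is empty varies
- place2 (a point): centre of the second from left cork inlay, on the top of the shelf's board. Three of the four places hold a jar at the start; which one is empty varies
- place3 (a point): centre of the third from left cork inlay, on the top of the shelf's board. Three of the four places hold a jar at the start; which one is empty varies
- place4 (a point): centre of the rightmost (-y end) cork inlay, on the top of the shelf's board. Three of the four places hold a jar at the start; which one is empty varies
- jar_a: one of the three spice jars that stand upright on the shelf from the start, same shape and size as the lying one (41 mm in diameter, 105 mm tall, dark lid); its place in the row varies. Origin at the centre of its base, z up
- jar_b: one of the three spice jars that stand upright on the shelf from the start, same shape and size as the lying one (41 mm in diameter, 105 mm tall, dark lid); its place in the row varies. Origin at the centre of its base, z up
- jar_c: one of the three spice jars that stand upright on the shelf from the start, same shape and size as the lying one (41 mm in diameter, 105 mm tall, dark lid); its place in the row varies. Origin at the centre of its base, z up
- teaspoon: steel teaspoon lying on the worktop, 132x28x11 mm, bystander; origin under its centre
- bean_tin: squat food tin on the worktop, 75 mm in diameter, 58 mm tall, bystander; origin at the centre of its base
- tumbler: clear drinking glass, 80 mm in diameter, 91 mm tall, bystander; origin at the centre of its base
- mug: striped white mug, 84 mm in diameter, 95 mm tall, handle at +y, bystander; origin at the centre of its base
Mind the look-alikes: they are no part of the job. What is shaped like the jar_a but orange or yellow is not meant. Leave any purple look-alike of the lying_jar alone.

How it is judged (in metres and radians):
On the way:
1. the lying jar stands upright, lid up, on the worktop, let go by the gripper (angle between lying_jar's own z axis and vertical below 0.1 rad and height (world z) of lying_jar between -0.01 and 0.025 m and contact force between each of the arm, the fingers and lying_jar below 0.1 N and linear speed of lying_jar below 0.03 m/s), for 0.3 s.
At the end, for the whole second after the job is handed in: the jar that lay on the worktop stands at rest, lid up (within 0.1 rad), on the shelf in the empty place, its base within 12 mm of the centre of that cork inlay; the other three jars stand upright (within 0.1 rad) no more than 12 mm from where they were ((distance between lying_jar and place1 below 0.012 m or distance between lying_jar and place2 below 0.012 m or distance between lying_jar and place3 below 0.012 m or distance between lying_jar and place4 below 0.012 m) and angle between each of lying_jar, jar_a, jar_b, jar_c's own z axis and vertical below 0.1 rad and linear speed of lying_jar below 0.02 m/s and distance of each of jar_a, jar_b, jar_c from where it was at the start of the episode below 0.012 m); the robot touches nothing.
It fails at once if a bystander (teaspoon, tin, glass or mug) is moved by more than 30 mm (distance of any of teaspoon, bean_tin, tumbler, mug from where it was at the start of the episode above 0.03 m).
It fails at once if one of the three standing jars is tipped over (angle between any of jar_a, jar_b, jar_c's own z axis and vertical above 0.5 rad).
It also fails if it takes over 50 s, if anything falls off the work surface, if the arm or the gripper's body presses on something with over 40 N, if the wrist force passes 120 N, or if a joint passes its speed limit or range.

## Working session

There is one attempt and no reset: what is moved stays moved. The work goes in short steps, Python scripts to look and compute and a shell command to move; the robot and the scene stay as the last step left them, time stands still between calls to the robot, and variables do not carry over. Pictures are saved under pics/ and viewed, about 8 in all and at most 12, crops included, and the job is handed in when it is done.

```bash
mkdir -p pics; cat > h.py <<'E'
import numpy as np, cv2
from workcell import telemetry, viewer, env
from scipy.spatial.transform import Rotation as Ro
def grab(n,f=None):
    d=viewer.grab_frame(n)
    if f: cv2.imwrite('pics/'+f,d['color'][:,:,::-1])
    return d
def cam(d):
    R=cv2.Rodrigues(np.array(d['rvec'],float))[0];t=np.array(d['tvec'],float).ravel()
    return R,t
def dist(d): return np.array([d['k1'],0,0,0],float)
def ray(d,u,v):
    R,t=cam(d)
    p=cv2.undistortPoints(np.array([[[u,v]]],float),np.array(d['K'],float),dist(d))[0,0]
    return -R.T@t, R.T@np.array([p[0],p[1],1.])
def onz(d,u,v,z):
    o,r=ray(d,u,v); return o+r*(z-o[2])/r[2]
def proj(d,P):
    return cv2.projectPoints(np.array(P,float).reshape(-1,1,3),np.array(d['rvec'],float),np.array(d['tvec'],float),np.array(d['K'],float),dist(d))[0][:,0]
E
python3 - <<'E'
from h import *
a=grab('scene','s0.png');b=grab('top','t0.png')
print(b['K'],b['k1'],cam(b),-cam(a)[0].T@cam(a)[1],-cam(b)[0].T@cam(b)[1]);print(telemetry.state())
E
```

```text
[[396.55838617   0.         276.91554648]
 [  0.         396.55838617 215.25531974]
 [  0.           0.           1.        ]] -0.04039919421406167 (array([[ 0.02581946, -0.99946277, -0.02018738],
       [-0.98752405, -0.0223627 , -0.15587228],
       [ 0.1553371 ,  0.02396006, -0.98757091]]), array([307.93448766, 604.2609912 , 806.53615947])) [  24.70134821 -115.01370657  722.61580634] [463.48657209 301.95730483 896.91557811]
{'time_s': 0.1, 'qpos': array([ 6.53166000e+01,  1.83477792e+01,  8.97001925e+01, -2.12752520e-03,
        7.20429114e+01, -1.14495889e+00]), 'qvel': array([ 0.04511101, -0.09706499, -0.12422161,  0.0469377 ,  0.02057405,
       -0.05634692]), 'effort': array([ 7.52868600e-04, -4.13332558e+01, -2.32507360e+01,  7.27550103e-02,
        4.22957540e-02, -7.57035787e-05]), 'ee_pos': array([229.45853585, 526.77087919, 232.20105529]), 'ee_rot': array([-1.79909095e+02,  2.06417441e-04,  1.56462217e+02]), 'force': array([-0.58151952,  0.21413169,  0.43141654]), 'torque': array([-0.01408096, -0.03917765,  0.03021024]), 'gripper_width': 91.1871435527704}
```

View pics/s0.png

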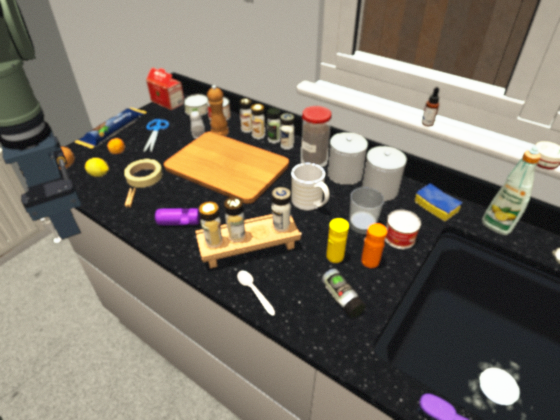

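View pics/t0.png

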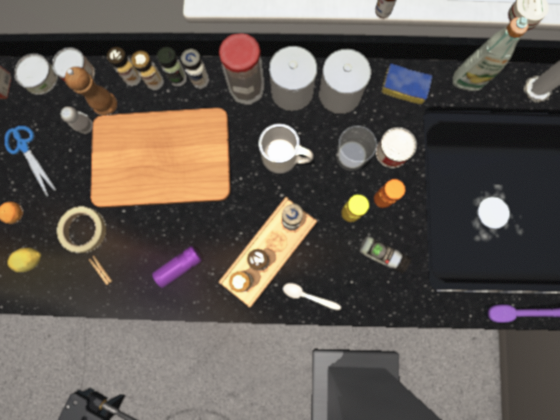

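The lying jar is the clear one with a label at about top (381,252) / scene (341,290). Its look-alikes are yellow at (355,208), orange at (390,195) and purple at (176,267). The empty place is at about top (276,238). I'll confirm with one enlarged crop.

```bash
python3 - <<'E'
import cv2,numpy as np
s=cv2.imread('pics/s0.png');t=cv2.imread('pics/t0.png')
a=cv2.resize(t[195:315,210:310],None,fx=4,fy=4,interpolation=3)   # 400x480
b=cv2.resize(t[225:285,345:415],(400,343),interpolation=3)
c=cv2.resize(s[260:320,310:375],(260,240),interpolation=3)
o=np.zeros((600,800,3),np.uint8);o[:480,:400]=a;o[:343,400:]=b;o[350:590,400:660]=c
cv2.imwrite('pics/c0.png',o)
E
```

```text
(no output)
```

View pics/c0.png

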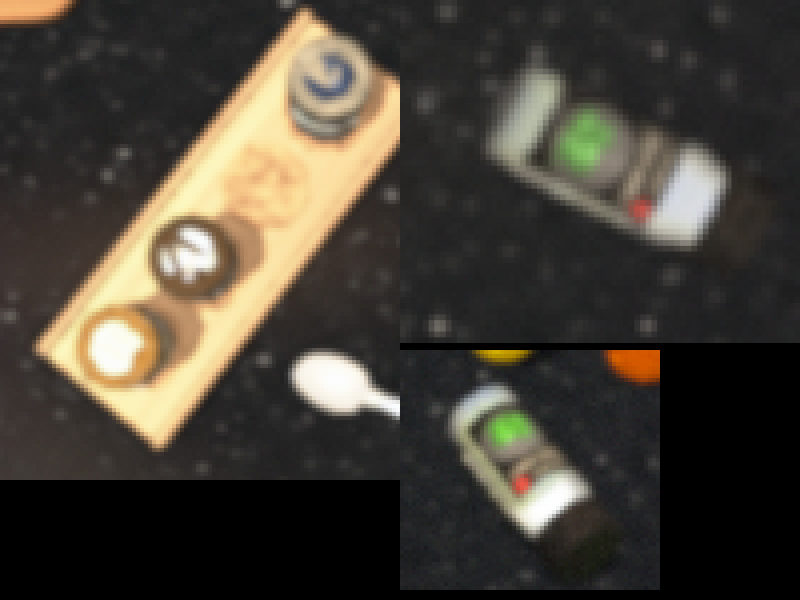

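The crop shows clear glass with a green-dot label and a dark lid at its right (-y) end, so this is the lying jar. The empty cork is at about top (277,242), between the jars at (292,215) and (256,259). Next I compute positions.

```bash
cat > m0.py <<'E'
from h import *
d=viewer.grab_frame('top');s=viewer.grab_frame('scene')
f=lambda *a:np.round(onz(d,*a),1)
base=f(365.1,244.6,20);sh=f(400.1,260.9,25)
print('base',base,'shoulder',sh,np.linalg.norm((sh-base)[:2]),'lid end',f(409,265,20))
u=(sh-base)[:2];print('axis deg',np.degrees(np.arctan2(u[1],u[0])))
sc=lambda u,v:onz(s,310+(u-400)/4,260+(v-350)/4,20).round(1)
print('scene: shoulder',sc(558,512),'base',sc(478,400),'lidend',sc(600,560))
J=[f(291.7,214.5,150),f(256.3,259.3,150),f(239.5,280.8,150)];print('jars',J)
print(np.linalg.norm(J[0]-J[1]),np.linalg.norm(J[1]-J[2]))
print('cork',f(277,242,45),'est',(J[0]+J[1])/2, J[1]+(J[1]-J[2]))
C=[f(286.3,197,52),f(219.5,282,52),f(250.5,307,52)];print('corners',C, np.linalg.norm(C[0]-C[1]),np.linalg.norm(C[2]-C[1]),'ctr',(C[0]+C[2])/2)
v=(C[0]-C[1]);print('row deg',np.degrees(np.arctan2(v[1],v[0])),np.degrees(np.arctan2(*(J[0]-J[2])[[1,0]])))
E
python3 m0.py
```

```text
base [540.2 126.8  20. ] shoulder [505.9  51.7  25. ] 82.5620978415641 lid end [497.6  30.8  20. ]
axis deg -114.5473351845908
scene: shoulder [510.9  60.1  20. ] base [550.9 132.   20. ] lidend [497.5  28.6  20. ]
jars [array([583.1, 291.9, 150. ]), array([496.4, 356.6, 150. ]), array([455.7, 386.7, 150. ])]
108.18031244177479 50.62114182829144
cork [539.2 320.9  45. ] est [539.75 324.25 150.  ] [537.1 326.5 150. ]
corners [array([637. , 303.1,  52. ]), array([451., 440.,  52.]), array([401.2, 372.6,  52. ])] 230.94936674518073 83.80214794383255 ctr [519.1  337.85  52.  ]
row deg -36.353867512289604 -36.65341588186267
```

```bash
cat >> h.py <<'E'
def togo(P,yaw=None):
    s=telemetry.state();R=Ro.from_euler('xyz',s['ee_rot'],degrees=True)
    d=R.inv().apply(np.array(P)-s['ee_pos'])/10
    print('at',np.round(s['ee_pos'],1),np.round(s['ee_rot'],1),'w',round(s['gripper_width'],1),'F',np.round(s['force'],1),'t',s['time_s'])
    print('tool shift cm',np.round(d,2),'turn', None if yaw is None else (s['ee_rot'][2]-yaw+180)%360-180)
E
python3 -m jog '[[[0,0,0],10.1,1],[[0,0,0],10.1,1],[[0,0,0],10.1,1],[[0,0,0],10.1,1],[[0,0,0],10.1,1],[[0,0,0],10.1,1],[[0,0,0],10.1,1],[[0,0,0],10.1,1],[[0,0,0],10.1,1]]' 5
python3 -c "
from h import *
togo([518,75,200],65.5)"
```

```text
time_s: 1.32
ee_pos: [228.9, 525.6, 230.0]
ee_rot: [180.0, 0.4, 62.5]
force: [0.9, 0.9, 0.1]
gripper_width: 91.1
at [228.9 525.6 230. ] [180.    0.4  62.5] w 91.1 F [0.9 0.9 0.1] t 1.325
tool shift cm [-26.63  46.44   3.18] turn -2.9645639182467107
```

```bash
python3 -m jog '[[[-2.6,4.6,0.2],-0.3,1],[[-2.6,4.6,0.2],-0.3,1],[[-2.6,4.6,0.2],-0.3,1],[[-2.6,4.6,0.2],-0.3,1],[[-2.6,4.6,0.2],-0.3,1],[[-2.6,4.6,0.2],-0.3,1],[[-2.6,4.6,0.2],-0.3,1],[[-2.6,4.6,0.2],-0.3,1],[[-2.6,4.6,0.2],-0.3,1],[[-2.6,4.6,0.2],-0.3,1]]'
python3 -c "
from h import *
togo([502,40,200],65.5)"
```

```text
time_s: 2.58
ee_pos: [535.3, 79.9, 210.0]
ee_rot: [180.0, 0.3, 66.0]
force: [0.1, 1.0, -1.0]
gripper_width: 91.0
at [535.3  79.9 210. ] [180.    0.3  66. ] w 91.0 F [ 0.1  1.  -1. ] t 2.575
tool shift cm [-5.   -1.42  1.02] turn 0.4813274314327032
```

```bash
python3 -m jog '[[[0,-1.4,0],0.5,1],[[0,0,0],0,1],[[0,0,0],0,1]]'
python3 - <<'E'
from h import *
togo([502,40,200],65.5)
d=grab('wrist','w1.png')
for P in [[505.9,51.7,25],[540,126.8,20],[497.6,30.8,20]]: print(proj(d,P))
E
```

```text
time_s: 2.95
ee_pos: [522.8, 83.8, 209.1]
ee_rot: [-180.0, 0.3, 65.2]
force: [-0.7, 0.1, 0.7]
gripper_width: 91.2
at [522.8  83.8 209.1] [-180.     0.3   65.2] w 91.2 F [-0.7  0.1  0.7] t 2.95
tool shift cm [-4.85 -0.05  0.93] turn -0.27792439734633945
[[271.8998811  228.53080119]]
[[271.28873134 142.90416686]]
[[273.14888434 248.1834627 ]]
```

View pics/w1.png

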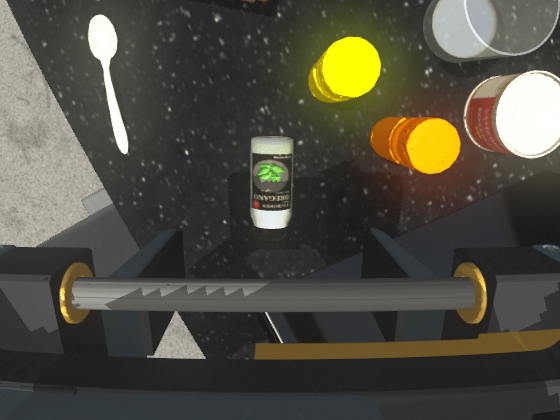

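Wrist view: the jar's axis is upright in the picture at u≈272, with its base edge at v≈138 and shoulder at v≈228. My projections match within about 3 px. I'll go above the lid and descend.

```bash
python3 -m jog '[[[-2.4,0,2],-0.2,1],[[-2.4,0,2],0,1],[[-0.3,0,4],0,1],[[0,0,4],0,1],[[0,0,3],0,1],[[0,0,0],0,1]]'
python3 -c "
from h import *
togo([499.5,37.5,23],65.5)"
```

```text
time_s: 3.75
ee_pos: [501.6, 41.4, 58.1]
ee_rot: [179.7, 0.1, 66.1]
force: [-0.6, 0.5, 0.1]
gripper_width: 91.4
at [501.6  41.4  58.1] [1.797e+02 1.000e-01 6.610e+01] w 91.4 F [-0.6  0.5  0.1] t 3.75
tool shift cm [-0.44 -0.05  3.51] turn 0.554151504703583
```

```bash
python3 -m jog '[[[-0.4,0,1.8],0.4,1],[[0,0,1.7],0,1],[[0,0,0],0,1],[[0,0,0],0,0.3],[[0,0,0],0,0.3],[[0,0,0],0,0.3],[[0,0,0],0,0.3],[[0,0,0],0,0.3],[[0,0,0],0,0.3]]' 4
python3 -c "
from h import *
togo([499.5,37.5,23],65.5)"
```

```text
time_s: 4.88
ee_pos: [505.9, 40.3, 30.4]
ee_rot: [178.9, -0.3, 65.9]
force: [-0.1, -0.2, -0.3]
gripper_width: 40.5
at [505.9  40.3  30.4] [178.9  -0.3  65.9] w 40.5 F [-0.1 -0.2 -0.3] t 4.875
tool shift cm [-0.52 -0.48  0.73] turn 0.3917861009848309
```

```bash
python3 -m jog '[[[0.3,0,-1.3],0,0.3],[[0.5,0,-1.2],0,0.3],[[0.7,0,-1.1],0,0.3],[[0.8,0,-1.0],0,0.3],[[0.9,0,-0.9],0,0.3],[[1,0,-0.8],0,0.3],[[0,0,0],0,0.3]]' 4
python3 - <<'E'
from h import *
togo([499.5,37.5,23],65.5)
d=grab('scene');cv2.imwrite('pics/s2.png',cv2.resize(d['color'][180:340,250:450,::-1],None,fx=3,fy=3,interpolation=3))
E
```

```text
time_s: 5.75
ee_pos: [523.5, 82.2, 98.8]
ee_rot: [178.8, -0.4, 65.9]
force: [-0.1, -0.1, -1.6]
gripper_width: 40.1
at [523.5  82.2  98.8] [178.8  -0.4  65.9] w 40.1 F [-0.1 -0.1 -1.6] t 5.75
tool shift cm [-5.11 -0.52  7.54] turn 0.430778817166356
```

View pics/s2.png

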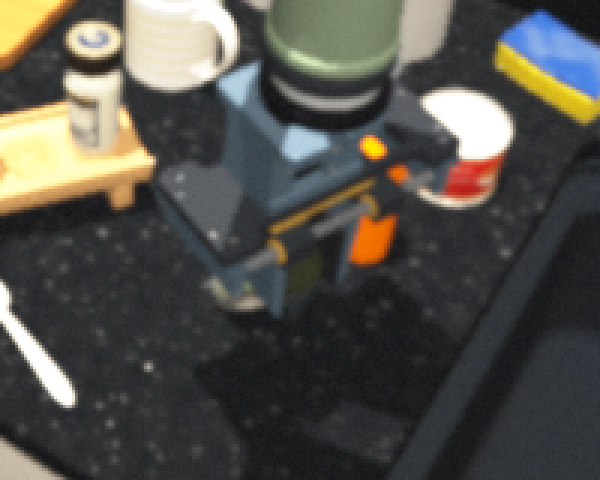

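```bash
python3 -m jog '[[[1.2,0,-0.2],0,0.3],[[1.2,0,-0.2],0,0.3],[[1.2,0,-0.1],0,0.3],[[1.2,0,0],0,0.3],[[1.2,0,0],0,0.3],[[1,0,0],0,0.3],[[0,0,0],0,0.3],[[0,0,0],0,0.3]]' 4
python3 - <<'E'
from h import *
togo([499.5,37.5,23],65.5)
d=grab('scene');e=grab('wrist')
o=np.zeros((420,800,3),np.uint8);o[:,:400]=cv2.resize(d['color'][180:320,270:403,::-1],(400,420),interpolation=3)
o[:300,400:]=cv2.resize(e['color'][:,:,::-1],(400,300));cv2.imwrite('pics/s3.png',o)
E
```

```text
time_s: 6.8
ee_pos: [552.4, 150.3, 102.3]
ee_rot: [179.1, -0.2, 65.9]
force: [-1.1, 0.3, -1.6]
gripper_width: 40.3
at [552.4 150.3 102.3] [179.1  -0.2  65.9] w 40.3 F [-1.1  0.3 -1.6] t 6.8
tool shift cm [-12.49  -0.36   7.88] turn 0.43158406830357876
```

View pics/s3.png

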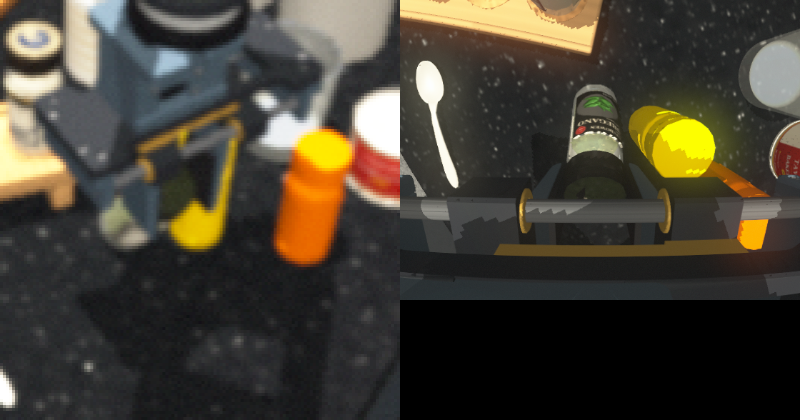

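The wrist view shows the jar (base at about (276,126) full-frame) still tilted towards +tool x, with its base close to the yellow shaker. I'll measure the tilt before going on.

```bash
python3 - <<'E'
from h import *
s=telemetry.state();R=Ro.from_euler('xyz',s['ee_rot'],degrees=True).as_matrix()
e=grab('wrist');cv2.imwrite('pics/w4.png',e['color'][:,:,::-1])
c=s['ee_pos']+R[:,2]*8
for th in range(0,95,15):
    t=np.radians(th);a=R[:,0]*np.cos(t)+R[:,2]*np.sin(t);n=R[:,0]*np.sin(t)-R[:,2]*np.cos(t)
    b=c+94*a; print(th,proj(e,[b+20.5*n,b-20.5*n,c+10*a+20.5*n]).round().tolist(),'low z',(b-20.5*n)[2].round(1))
E
```

```text
0 [[275.0, 53.0], [275.0, 68.0], [275.0, 267.0]] low z 74.3
15 [[275.0, 58.0], [274.0, 90.0], [275.0, 253.0]] low z 50.6
30 [[275.0, 75.0], [274.0, 117.0], [275.0, 241.0]] low z 29.9
45 [[274.0, 99.0], [274.0, 146.0], [275.0, 231.0]] low z 13.6
60 [[274.0, 127.0], [274.0, 178.0], [275.0, 225.0]] low z 2.9
75 [[274.0, 157.0], [274.0, 210.0], [275.0, 222.0]] low z -1.7
90 [[274.0, 189.0], [274.0, 243.0], [275.0, 222.0]] low z 0.3
```

The tilt is about 57°, so friction in the grip is holding the jar. I'll lower the grip to 3 N, lift, and pull back so that gravity and the stop swing it upright, away from the yellow shaker.

```bash
python3 -m jog '[[[0,0,-1.0],0,0.3],[[0,0,-1.0],0,0.3],[[-1,0,0],0,0.3],[[-2,0,0],0,0.3],[[-3,0,0],0,0.3],[[0,0,0],0,0.3],[[0,0,0],0,0.3],[[0,0,0],0,0.3]]' 3
cat > tilt.py <<'E'
from h import *
import sys
s=telemetry.state();R=Ro.from_euler('xyz',s['ee_rot'],degrees=True).as_matrix()
togo([540,110,100],65.5)
e=grab('wrist',sys.argv[1])
c=s['ee_pos']+R[:,2]*8
for th in range(45,115,10):
    t=np.radians(th);a=R[:,0]*np.cos(t)+R[:,2]*np.sin(t);n=R[:,0]*np.sin(t)-R[:,2]*np.cos(t)
    b=c+94*a; print(th,proj(e,[b+20.5*n,c-10*a+20.5*n])[:,1].round(),'low z',(b-20.5*n)[2].round(1))
# label green and red dot rows along the jar
hsv=cv2.cvtColor(e['color'],cv2.COLOR_RGB2HSV)[80:300,200:330]
g=(cv2.inRange(hsv,(45,90,60),(75,255,255)));ys,xs=np.nonzero(g);print('green',len(ys),xs.mean()+200 if len(xs) else 0,ys.mean()+80 if len(ys) else 0)
E
python3 tilt.py w5.png
```

```text
time_s: 7.95
ee_pos: [525.0, 90.3, 124.1]
ee_rot: [179.0, -0.2, 65.8]
force: [-0.4, 0.0, -1.1]
gripper_width: 40.6
at [525.   90.3 124.1] [179.   -0.2  65.8] w 40.6 F [-0.4  0.  -1.1] t 7.95
tool shift cm [2.4  0.52 2.43] turn 0.30337966473734923
45 [ 99. 274.] low z 35.3
55 [117. 264.] low z 27.5
65 [137. 255.] low z 22.3
75 [157. 246.] low z 20.0
85 [178. 239.] low z 20.6
95 [200. 232.] low z 24.1
105 [222. 227.] low z 30.5
green 193 277.2435233160622 174.68911917098444
```

View pics/w5.png

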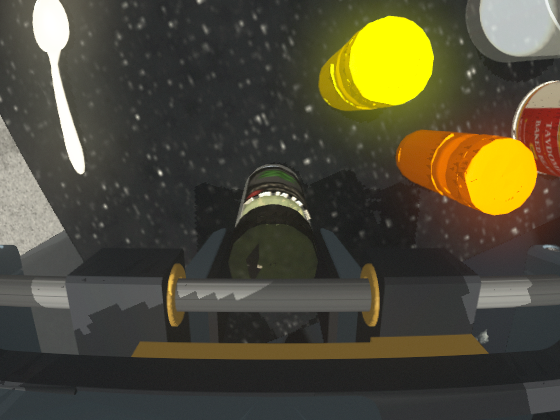

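The jar swung to about 78° (base edge at v≈163). Next I lower it until the base edge touches and drag it slightly to +x, which flattens the base.

```bash
python3 -m jog '[[[0,0,0.9],0,0.3],[[0,0,0.8],0,0.3],[[0,0,0.5],0,0.3],[[0.5,0,0.1],0,0.3],[[0.5,0,0.1],0,0.3],[[0.5,0,0.1],0,0.3],[[0,0,0],0,0.3],[[0,0,0],0,0.3]]' 3
python3 tilt.py w6.png
```

```text
time_s: 9.0
ee_pos: [533.6, 106.5, 98.2]
ee_rot: [178.9, -0.3, 65.9]
force: [0.4, -1.3, 0.9]
gripper_width: 40.5
at [533.6 106.5  98.2] [178.9  -0.3  65.9] w 40.5 F [ 0.4 -1.3  0.9] t 9.0
tool shift cm [ 0.59  0.45 -0.17] turn 0.4387529112973425
45 [ 99. 274.] low z 9.5
55 [117. 264.] low z 1.6
65 [137. 255.] low z -3.6
75 [157. 246.] low z -5.9
85 [178. 239.] low z -5.3
95 [200. 232.] low z -1.8
105 [222. 227.] low z 4.5
green 0 0 0
```

```bash
python3 -m jog '[[[0,0,0],0,0.6],[[0,0,0],0,0.7],[[0,0,0],0,0.8],[[0,0,0],0,0.8],[[0,0,0],0,0.8]]' 3
python3 tilt.py w7.png
```

```text
time_s: 9.68
ee_pos: [533.1, 106.2, 97.6]
ee_rot: [179.0, -0.3, 65.9]
force: [-0.5, -0.1, 0.2]
gripper_width: 72.9
at [533.1 106.2  97.6] [179.   -0.3  65.9] w 72.9 F [-0.5 -0.1  0.2] t 9.675
tool shift cm [ 0.63  0.48 -0.23] turn 0.399121119134179
45 [ 99. 274.] low z 8.9
55 [117. 264.] low z 1.1
65 [137. 255.] low z -4.1
75 [157. 246.] low z -6.4
85 [178. 239.] low z -5.8
95 [200. 232.] low z -2.3
105 [222. 227.] low z 4.0
green 20 272.05 195.1
```

View pics/w7.png

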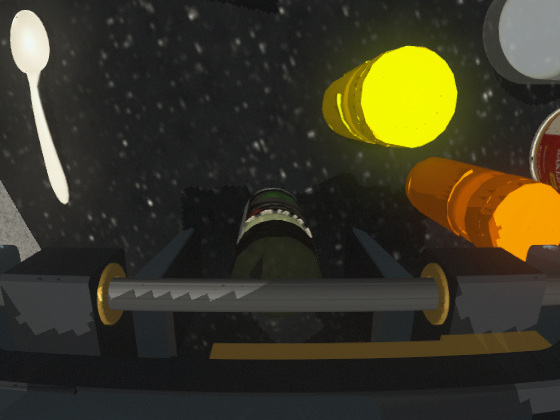

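The jar stands free: its base edge at v≈187 matches the 189 expected for upright. I'll rise clear, confirm, and measure its exact position.

```bash
python3 -m jog '[[[0,0,-1],0,0.8],[[0,0,-2],0,1],[[0,0,-4],0,1],[[0,0,-4],0,1],[[0,0,-4],0,1],[[-3,0,-2],0,1],[[-3,0,0],0,1],[[0,0,0],0,1]]'
python3 - <<'E'
from h import *
togo([533,106,98],65.5)
e=grab('wrist','w8.png');t=grab('top','t8.png')
s=grab('scene','s8.png')
X=(533.5,107);P=[[*X,0],[*X,105],[*X,84]]
for n,d in (('w',e),('t',t),('s',s)): print(n,proj(d,P).round(1).tolist())
o=np.zeros((600,800,3),np.uint8);b=lambda x:x['color'][:,:,::-1]
o[:420,:560]=b(e);pt=proj(t,P)[1].astype(int);ps=proj(s,P)[1].astype(int)
print(pt,ps)
c=lambda d,p:cv2.resize(b(d)[p[1]-30:p[1]+30,p[0]-30:p[0]+30],(240,240),interpolation=3)
o[:240,560:]=c(t,pt);o[240:480,560:]=c(s,ps)
cv2.imwrite('pics/c8.png',o)
E
```

```text
time_s: 10.72
ee_pos: [505.3, 51.1, 278.5]
ee_rot: [178.7, -0.4, 66.0]
force: [0.0, 0.5, 0.1]
gripper_width: 91.5
at [505.3  51.1 278.5] [178.7  -0.4  66. ] w 91.5 F [0.  0.5 0.1] t 10.725
tool shift cm [ 6.   -0.14 18.1 ] turn 0.46602774377612377
w [[270.6, 126.1], [272.6, 128.2], [272.1, 127.7]]
t [[372.1, 248.5], [383.6, 244.7], [381.0, 245.5]]
s [[334.5, 288.6], [339.2, 256.8], [338.2, 263.6]]
[383 244] [339 256]
```

View pics/c8.png

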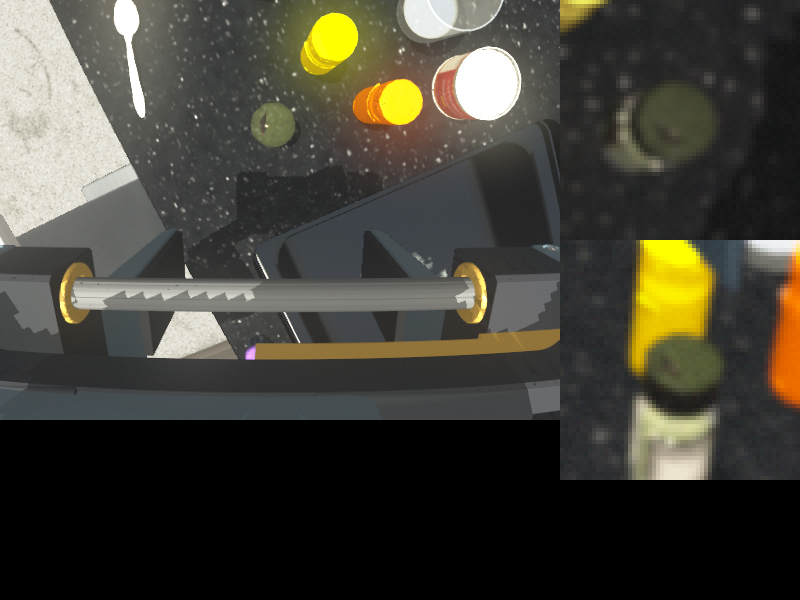

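The jar stands upright on the worktop, untouched. Its lid centre is at wrist (273,125), top (382.3,244.8) and scene (340,257.8).

```bash
python3 - <<'E'
from h import *
for n,u,v in (('wrist',273,125),('top',382.3,244.8),('scene',340,257.8)): print(n,onz(grab(n),u,v,105).round(1))
togo([535,109,120],65.5)
E
```

```text
wrist [535.5 111.1 105. ]
top [533.2 109.5 105. ]
scene [532.1 104.3 105. ]
at [506.1  52.8 276.9] [178.8  -0.4  66.1] w 91.1 F [0.2 0.5 0.4] t 11.025
tool shift cm [ 6.2   0.03 15.74] turn 0.6306186886133105
```

```bash
python3 -m jog '[[[3,0,0],0.5,1],[[3,0,0],0,1],[[0,0,4],0,1],[[0,0,4],0,1],[[0,0,3],0,1],[[0,0,1],0,1],[[0,0,0],0,1]]'
python3 -c "
from h import *
togo([534,109,88],65.5)"
```

```text
time_s: 11.9
ee_pos: [536.0, 113.3, 152.5]
ee_rot: [178.8, -0.4, 65.9]
force: [1.0, -0.3, 0.2]
gripper_width: 91.3
at [536.  113.3 152.5] [178.8  -0.4  65.9] w 91.3 F [ 1.  -0.3  0.2] t 11.9
tool shift cm [-0.52 -0.14  6.45] turn 0.40202579448447295
```

```bash
python3 -m jog '[[[-0.4,-0.1,2],0.4,1],[[0,0,2],0,1],[[0,0,2],0,1],[[0,0,0.3],0,1],[[0,0,0],0,0.3],[[0,0,0],0,0.3],[[0,0,0],0,0.3],[[0,0,0],0,0.3],[[0,0,0],0,0.3],[[0,0,0],0,0.3]]' 12
python3 -c "
from h import *
togo([534,109,88],65.5)"
```

```text
time_s: 13.15
ee_pos: [542.3, 111.8, 98.2]
ee_rot: [177.9, -1.1, 65.5]
force: [-0.5, 0.5, -0.6]
gripper_width: 41.4
at [542.3 111.8  98.2] [177.9  -1.1  65.5] w 41.4 F [-0.5  0.5 -0.6] t 13.15
tool shift cm [-0.62 -0.68  0.98] turn 0.02374226343022201
```

```bash
python3 -m jog '[[[0,0,-2],0,0.3],[[0,0,-3],0,0.3],[[0,0,-4],0,0.3],[[0,0,-4],0,0.3],[[0,0,0],0,0.3]]' 15
python3 tilt.py w9.png; python3 -c "
from h import *
togo([540,322,240],143.6)"
```

```text
time_s: 13.78
ee_pos: [535.9, 111.3, 229.6]
ee_rot: [178.2, -0.9, 65.5]
force: [-0.0, 0.3, -1.2]
gripper_width: 41.9
at [535.9 111.3 229.6] [178.2  -0.9  65.5] w 41.9 F [-0.   0.3 -1.2] t 13.775
tool shift cm [-1.500e-01  1.000e-02  1.297e+01] turn 0.01971378023699799
45 [ 99. 274.] low z 141.5
55 [117. 264.] low z 133.5
65 [137. 255.] low z 128.1
75 [157. 246.] low z 125.6
85 [178. 239.] low z 126.0
95 [200. 232.] low z 129.4
105 [222. 227.] low z 135.5
green 59 267.8813559322034 210.0677966101695
at [534.6 111.  227.5] [178.4  -0.7  65.5] w 41.3 F [ 0.3  0.3 -2.4] t 13.825
tool shift cm [19.44 -8.22 -1.23] turn -78.08429880094907
```

```bash
python3 -m jog '[[[0,0,-0.7],-9.5,0.3],[[0,0,-0.7],-9.5,0.3],[[0,0,-0.7],-9.5,0.3],[[0,0,-0.7],-9.5,0.3],[[0,0,-0.7],-9.5,0.3],[[0,0,-0.7],-9.5,0.3],[[0,0,-0.7],-9.5,0.3],[[0,0,-0.7],-9.5,0.3],[[0,0,0],0,0.3]]'
python3 -c "
from h import *
togo([540,322,275],143.6)"
```

```text
time_s: 14.95
ee_pos: [524.9, 109.3, 265.3]
ee_rot: [-179.5, -0.0, 143.9]
force: [-0.3, -0.0, -1.1]
gripper_width: 41.3
at [524.9 109.3 265.3] [-179.5   -0.   143.9] w 41.3 F [-0.3 -0.  -1.1] t 14.95
tool shift cm [11.3  18.07 -1.13] turn 0.3314791871789282
```

```bash
python3 -m jog '[[[1.4,2.2,-0.2],0,0.3],[[1.4,2.2,-0.2],0,0.3],[[1.4,2.2,-0.2],0,0.3],[[1.4,2.2,-0.2],0,0.3],[[1.4,2.2,-0.1],0,0.3],[[1.4,2.2,-0.1],0,0.3],[[1.4,2.2,0],0,0.3],[[1.3,2.1,0],0,0.3],[[0,0,0],0,0.3],[[0,0,0],0,0.3]]'
python3 - <<'E'
from h import *
togo([540,322,275],143.6)
s=telemetry.state();p=s['ee_pos']
e=grab('wrist','w10.png');t=grab('top');c=grab('scene')
b=lambda x:x['color'][:,:,::-1]
P=np.array([[*p[:2],p[2]-98],[541,322,45]])
for d in (e,t,c): print(proj(d,P).round(1).tolist())
o=np.zeros((600,800,3),np.uint8);o[:420,:560]=b(e)
q=proj(c,P)[0].astype(int);print(q)
o[:300,560:]=cv2.resize(b(c)[q[1]-50:q[1]+50,q[0]-40:q[0]+40],(240,300),interpolation=3)
cv2.imwrite('pics/c10.png',o)
E
```

```text
time_s: 16.2
ee_pos: [536.4, 319.8, 256.7]
ee_rot: [-178.1, -0.7, 142.3]
force: [1.1, 0.3, -0.3]
gripper_width: 41.3
at [536.4 319.8 256.7] [-178.1   -0.7  142.3] w 41.3 F [ 1.1  0.3 -0.3] t 16.2
tool shift cm [-0.12  0.33 -1.84] turn -1.3148814252184025
[[277.9, 221.2], [284.6, 193.7]]
[[276.4, 238.1], [276.5, 241.2]]
[[255.9, 196.0], [258.4, 231.6]]
[255 195]
```

View pics/c10.png

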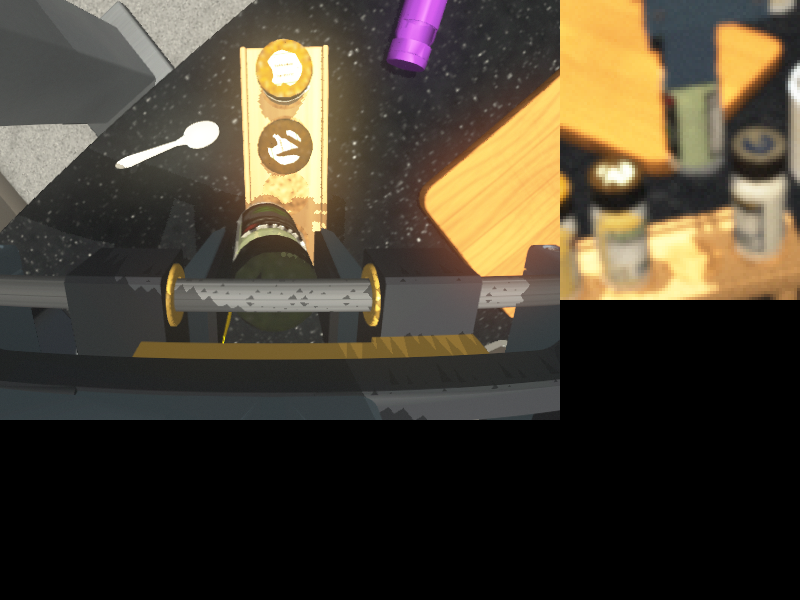

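Wrist view: the jar's base rim is at about (267,203), and the neighbours' lids are at (285,69) and (286,147). I'll compute the offset of the jar in the grip and the empty place from this near view.

```bash
python3 - <<'E'
from h import *
e=grab('wrist');s=telemetry.state();R=Ro.from_euler('xyz',s['ee_rot'],degrees=True).as_matrix();p=s['ee_pos']
z=p[2]-97
b=onz(e,267,203,z);print('ee',p.round(1),'base far rim',b.round(1),'in tool',(R.T@(b-p)).round(1))
x=R[:,0]
for u,v in((235,255),(315,255)):print('lid sides in tool',(R.T@(onz(e,u,v,p[2])-p)).round(1))
# neighbours: lid discs and shelf edge
A=onz(e,285,69,150);B=onz(e,286,147,150);w=(B-A)/np.linalg.norm(B-A)
print('jars',A.round(1),B.round(1),np.linalg.norm(B-A),'empty',(B+54*w).round(1),'row',np.degrees(np.arctan2(w[1],w[0])))
L=[onz(e,*q,52) for q in((241,48),(328,45),(322,228),(246,190))];print(np.round(L,1))
togo([540,322,275],143.6)
E
```

```text
ee [536.7 319.5 257.5] base far rim [521.1 321.8 160.5] in tool [12.5 -4.6 97.4]
lid sides in tool [ 11.4 -17.6   0.7]
lid sides in tool [11.8 18.5 -0.4]
jars [455.6 387.9 150. ] [498.5 356.  150. ] 53.47168868702373 empty [541.9 323.8 150. ] row -36.6031943817121
[[404.  375.2  52. ]
 [452.1 441.3  52. ]
 [592.7 331.6  52. ]
 [513.6 293.9  52. ]]
at [536.7 319.5 257.5] [-178.2   -0.7  142.3] w 41.4 F [ 0.4 -0.8 -0.8] t 16.4
tool shift cm [-0.09  0.34 -1.76] turn -1.3353412615810782
```

```bash
python3 -m jog '[[[0.3,0.6,0],-1.3,0.3],[[0.3,0.5,0],0,0.3],[[0,0,0],0,0.3],[[0,0,0],0,0.3]]'
cat > base.py <<'E'
from h import *
import sys
u,v=float(sys.argv[1]),float(sys.argv[2])
e=grab('wrist');s=telemetry.state();R=Ro.from_euler('xyz',s['ee_rot'],degrees=True).as_matrix();p=s['ee_pos']
b=onz(e,u,v,p[2]-97)-20.5*R[:,0];d=np.array([541,323,0])-b;d[2]=0
togo([541,323,170],143.6);print('base',b.round(1),'shift tool cm',(R.T@d/10).round(2))
E
python3 base.py 267 203
```

```text
time_s: 16.9
ee_pos: [539.0, 332.1, 257.9]
ee_rot: [-178.2, -0.7, 143.6]
force: [-0.1, 0.2, -1.9]
gripper_width: 41.4
at [539.  332.1 257.9] [-178.2   -0.7  143.6] w 41.5 F [ 0.2  0.7 -1. ] t 16.95
tool shift cm [-0.81 -0.34  8.8 ] turn -0.020917948049827828
base [540.  322.  160.7] shift tool cm [-0.02  0.14 -0.  ]
```

```bash
python3 -m jog '[[[0,0,1.3],0,0.3],[[0,0,1.3],0,0.3],[[0,0,1.3],0,0.3],[[0,0,1.3],0,0.3],[[0,0,1.3],0,0.3],[[0,0,1.3],0,0.3],[[0,0,0],0,0.3],[[0,0,0],0,0.3]]'
python3 base.py 267 203
python3 - <<'E'
from h import *
e=grab('wrist','w11.png');c=grab('scene','s11.png')
b=lambda x:x['color'][:,:,::-1]
P=[[541,323,45],[541,323,76]]
print(proj(c,P).round(1),proj(e,P).round(1))
o=np.zeros((480,800,3),np.uint8);o[:480,:400]=cv2.resize(b(e)[100:340,180:380],(400,480),interpolation=3)
o[:480,400:]=cv2.resize(b(c)[160:280,200:300],(400,480),interpolation=3)
cv2.imwrite('pics/c11.png',o)
E
```

```text
time_s: 17.95
ee_pos: [535.8, 329.9, 172.9]
ee_rot: [-178.1, -0.8, 143.6]
force: [0.3, -0.1, -0.7]
gripper_width: 41.2
at [535.8 329.9 172.8] [-178.1   -0.8  143.6] w 41.2 F [ 0.3  0.  -1.2] t 18.0
tool shift cm [-0.83 -0.23  0.28] turn -0.03732172885324303
base [536.6 319.7  75.6] shift tool cm [-0.16  0.53 -0.02]
[[258.1 231.4]
 [257.6 221.9]] [[275.6 221.4]
 [274.5 232.8]]
```

View pics/c11.png

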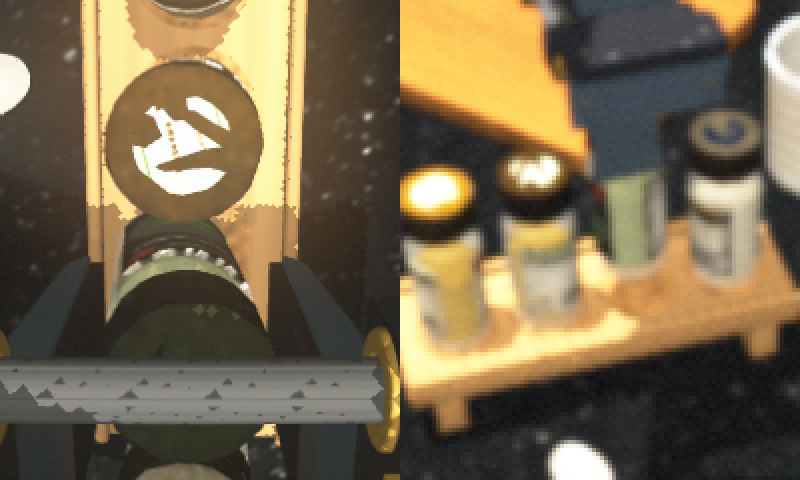

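Wrist crop: the jar's base is about 6 mm left of the shelf's centreline and clear of the neighbour. I correct +y by 0.55 cm and lower.

```bash
python3 -m jog '[[[-0.1,0.55,0],0,0.3],[[0,0.05,0.8],0,0.3],[[0,0,0.8],0,0.3],[[0,0,0.6],0,0.3],[[0,0,0.3],0,0.3],[[0,0,0],0,0.3]]'
python3 base.py 267 203
```

```text
time_s: 18.85
ee_pos: [539.7, 334.1, 146.3]
ee_rot: [-178.1, -0.8, 143.6]
force: [0.3, -0.1, -1.0]
gripper_width: 41.1
at [539.8 334.1 146.5] [-178.1   -0.8  143.6] w 41.0 F [ 0.8 -0.2 -2.3] t 18.9
tool shift cm [-0.72 -0.9  -2.33] turn -0.037502148344231045
base [540.5 323.9  49.2] shift tool cm [-0.09 -0.04  0.  ]
```

```bash
python3 -m jog '[[[0,0,0.3],0,0.3],[[0,0,0.2],0,0.3],[[0,0,0],0,0.3]]'; python3 base.py 267 203
```

```text
time_s: 19.27
ee_pos: [540.5, 333.9, 144.2]
ee_rot: [-178.3, -0.6, 143.6]
force: [0.7, -0.2, -1.2]
gripper_width: 40.7
at [540.5 334.  144.2] [-178.3   -0.6  143.6] w 40.9 F [-0.1 -0.3 -1.6] t 19.325
tool shift cm [-0.66 -0.93 -2.56] turn -0.025912941676722312
base [541.7 323.8  46.9] shift tool cm [ 0.01 -0.1   0.  ]
```

```bash
python3 -m jog '[[[0,0,0.3],0,0.3],[[0,0,0.3],0,0.3]]'; python3 base.py 267 203
```

```text
time_s: 19.58
ee_pos: [541.0, 333.0, 143.2]
ee_rot: [-178.4, -0.5, 143.6]
force: [-3.9, -4.0, 16.2]
gripper_width: 41.3
at [541.  332.9 143.2] [-178.4   -0.5  143.6] w 40.9 F [-3.  -4.5 13.8] t 19.625
tool shift cm [-0.57 -0.88 -2.66] turn 0.0011223137656770632
base [542.6 322.8  46. ] shift tool cm [ 0.14 -0.08  0.  ]
```

Contact made (about 15 N). I ease off, release and rise.

```bash
python3 -m jog '[[[0,0,-0.1],0,0.3],[[0,0,0],0,0.5],[[0,0,0],0,0.6],[[0,0,0],0,0.8],[[0,0,0],0,0.8]]' 5; python3 -m jog '[[[0,0,0],0,1],[[0,0,-1],0,1],[[0,0,-2],0,1],[[0,0,-3],0,1],[[0,0,-4],0,1],[[0,0,-4],0,1],[[-4,0,-2],0,1],[[-4,0,0],0,1],[[-4,0,0],0,1],[[0,0,0],0,1]]'
python3 - <<'E'
from h import *
togo([541,323,300])
e=grab('wrist');c=grab('scene');t=grab('top')
b=lambda x:x['color'][:,:,::-1]
o=np.zeros((600,800,3),np.uint8);o[:420,:560]=b(e)
o[:240,560:]=cv2.resize(b(t)[190:310,210:330],(240,240),interpolation=3)
o[240:600,560:]=cv2.resize(b(c)[170:290,190:310],(240,360),interpolation=3)
for d in (e,t,c): print(proj(d,[[541,323,45],[541,323,150]]).round(1).tolist())
cv2.imwrite('pics/c12.png',o)
E
```

```text
time_s: 20.25
ee_pos: [541.0, 333.2, 143.4]
ee_rot: [-178.4, -0.5, 143.6]
force: [0.6, 0.2, 1.0]
gripper_width: 71.5
time_s: 21.5
ee_pos: [644.2, 264.1, 315.0]
ee_rot: [-178.8, -0.2, 143.7]
force: [-0.2, 0.6, -1.1]
gripper_width: 90.9
at [644.2 264.1 315. ] [-178.8   -0.2  143.7] w 90.9 F [-0.2  0.6 -1.1] t 21.5
tool shift cm [11.8  -1.33  1.58] turn None
[[266.1, 76.5], [261.2, 62.2]]
[[276.1, 241.2], [274.8, 236.1]]
[[258.1, 231.4], [256.2, 197.4]]
```

View pics/c12.png

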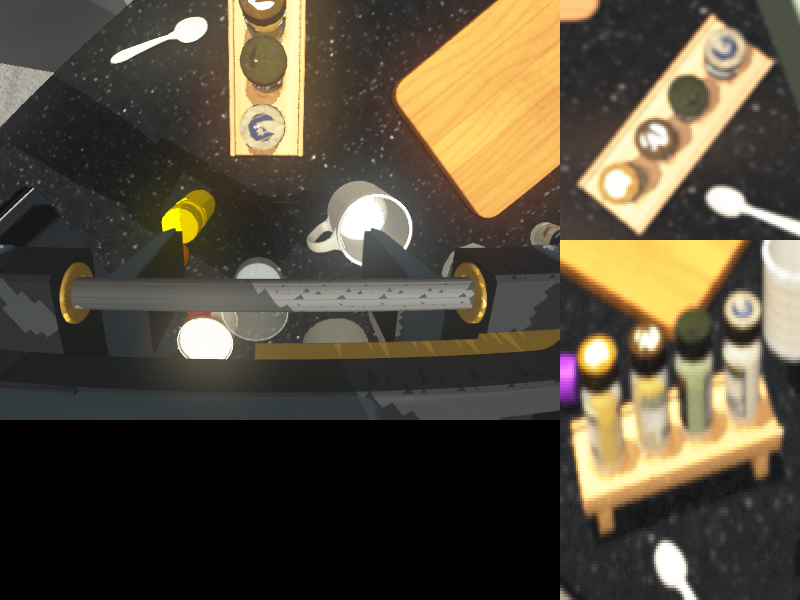

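```bash
python3 - <<'E'
from h import *
print('wrist',onz(grab('wrist'),263,62,150).round(1),'top',onz(grab('top'),274.5,238.3,150).round(1))
from workcell import job_done
print(job_done())
E
```

```text
wrist [538.9 326.5 150. ] top [536.8 323.5 150. ]
the job is handed in; nothing more can be done
None
```

I stood the lying jar upright on the worktop and let go of it. I then picked it up again, set it in the one empty place (third from the +y end of the row), and handed the job in at about 21.6 s.

**Standing it up:** lifting the lid in an arc left the jar at about 57°, because friction in the grip held it. A weaker grip, a pull back and a short drag on the base brought it upright. After release it stood free in the wrist, top and scene views.

**Final checks:**
- **Position:** the wrist view puts the lid about 4 mm from my estimate of the cork's centre, and the top view about 4 mm, in slightly different directions. Both are inside the 12 mm limit.
- **Row:** all four jars look upright and evenly spaced. In the top view the placed jar is about 2.5 mm off the midpoint between its neighbours.
- **Other objects:** the other three jars and the spoon look unmoved. I did not measure the mug, tumbler and tin at the end; the arm kept clear of them. The gripper was open and clear of everything.

**Disagreements:** the arm drifted by up to about 1 cm while the fingers closed, and the tool tilted by up to about 2°. I corrected for both from wrist pictures before lowering the jar. Touchdown on the shelf reached about 16 N.

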